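Pour the rivets from the chute into the jar

TASK

Pick up the steel rivet chute by its wooden top handle, keeping it level, and rest its nose on the rim of the open glass jar, lip inside the mouth, with a light steady pressure of about 4 N. Keeping that pressure on the rim (at 10 N the glass chips), tip the chute slowly until all five rivets have slid into the jar, spilling none. Then set the empty chute flat on the bench again and let go, with the jar left standing where it was and the other things undisturbed.

Things in the scene. Friction and masses are not known exactly. Their poses are not given: they have to be found in the camera images.
- chute: The rivet chute, a hand scoop of folded sheet steel with a wooden top handle (0.18 to 0.34 kg, flat underside). Origin: on the underside below the pan's middle; x points to the nose, z up. It stands flat on the bench with five rivets in its pan: x -40 to +20 mm, 76 mm wide, floor 3 mm thick, walls 36 mm high, closed at the back (40 mm high). From x = 20 to 62 mm it tapers into the nose.
- chute_grip (a point): middle of the chute's wooden handle, at (-5, 0, 75) mm in the chute's frame. The handle runs level above the pan, along the chute, from x = -44 to +34 mm: 22 mm wide (y), 24 mm high, its axis 75 mm above the underside, on a steel strap arch at each end (x = -39 and +30 mm); take it across its width (along the chute's y).
- chute_lip (a point): middle of the lower edge of the open end of the nose, at (104, 0, 0) mm in the chute's frame, 109 mm ahead of and 75 mm below chute_grip. The nose (x = 62 to 104 mm) is an open channel 36 mm wide outside, 32 mm inside, walls 22 falling to 14 mm high. Smooth metal: rivets begin to slide at a slope of 15 to 24 degrees and stay put within some 10 degrees of level.
- jar: The open green glass jar, loose on the bench, about 0.45 kg, 90 mm high: body 84 mm across, drawn in above 60 mm to a neck (70 to 90 mm high) 58 mm across outside, 50 mm inside; wall 4 mm. Origin: centre of its underside; inner floor 6 mm up. Its rim is thin glass that chips if pressed with more than 10 N, and hardly gives. No lid (the similar plain metal tin nearby is closed).
- jar_mouth (a point): centre of the jar's mouth, level with the top of the rim, 90 mm above its underside. The 36 mm wide nose, laid across the near side of the rim and tipped, bears on the rim's inner edge 17 mm before this point; a lip some 20 mm past that line is well inside the mouth. The contact is stiff: one or two tenths of a millimetre of travel change the pressure by about 1 N.
- tin: bystander: closed plain metal tin, 80 mm across, 75 mm high; it can stand in either of the two places the jar can (origin: centre of underside)
- punch: bystander: steel punch lying on the bench, 11 mm thick, 115 mm long
- cup: bystander: small copper bowl, 72 mm across, 55 mm high
- hammer: bystander: hammer with wooden handle, lying on the bench
- dolly: bystander: steel bucking block, 55 x 45 x 35 mm
- mallet: bystander: wooden mallet lying on the bench, head 56 mm thick and 90 mm long, handle 190 mm
- rivet0: one of the five flat-head copper rivets in the chute's pan, 10 g: head 15 mm across and 3 mm thick, shank 8 mm thick and 10 mm long. Origin: middle of the head's flat face; z along the shank. It stands on its head at the start.
- rivet1: one of the five flat-head copper rivets in the chute's pan, 10 g: head 15 mm across and 3 mm thick, shank 8 mm thick and 10 mm long. Origin: middle of the head's flat face; z along the shank. It stands on its head at the start.
- rivet2: one of the five flat-head copper rivets in the chute's pan, 10 g: head 15 mm across and 3 mm thick, shank 8 mm thick and 10 mm long. Origin: middle of the head's flat face; z along the shank. It stands on its head at the start.
- rivet3: one of the five flat-head copper rivets in the chute's pan, 10 g: head 15 mm across and 3 mm thick, shank 8 mm thick and 10 mm long. Origin: middle of the head's flat face; z along the shank. It stands on its head at the start.
- rivet4: one of the five flat-head copper rivets in the chute's pan, 10 g: head 15 mm across and 3 mm thick, shank 8 mm thick and 10 mm long. Origin: middle of the head's flat face; z along the shank. It stands on its head at the start.
Mind the look-alikes: they are no part of the job. What is shaped like the chute but pink is not meant. There is more than one size of the jar; the one meant has the size given above.

How it is judged:
On the way, in this order (a step that is already met when the one before it is completed fails the run):
1. the chute is lifted clear of the bench, level, with the rivets in it (height (world z) of chute above 0.03 m and angle between chute's own z axis and vertical below 0.2 rad), for 0.2 s.
2. the chute, still level (within 0.15 rad), rests its nose on the jar's rim with 2 to 7 N, lip inside the mouth (contact force between chute and jar between 2 and 7 N and horizontal distance between chute_lip and jar_mouth below 0.022 m and z of chute_lip in the frame of jar_mouth below 0.004 m and angle between chute's own z axis and vertical below 0.15 rad), for 0.5 s.
3. the chute is tipped by more than 0.2 rad with its nose still resting on the rim (2 to 7 N), lip inside the mouth (contact force between chute and jar between 2 and 7 N and horizontal distance between chute_lip and jar_mouth below 0.022 m and z of chute_lip in the frame of jar_mouth below 0.004 m and angle between chute's own z axis and vertical above 0.2 rad), for 0.5 s.
4. all five rivets are in the jar while the tipped nose still rests on the rim (2 to 7 N) (all of step 3 and horizontal distance between each of rivet0, rivet1, rivet2, rivet3, rivet4 and jar below 0.038 m and height (world z) of each of rivet0, rivet1, rivet2, rivet3, rivet4 below 0.068 m), for 0.3 s.
At the end, for the whole second after the job is handed in: All five rivets are in the jar (within 38 mm of its axis, below its neck), the jar stands upright (within 0.1 rad) within 30 mm of where it was, and the empty chute lies flat on the bench (underside within 6 mm, tilt under 0.06 rad), released, clear of the jar and at rest (horizontal distance between each of rivet0, rivet1, rivet2, rivet3, rivet4 and jar below 0.038 m and height (world z) of each of rivet0, rivet1, rivet2, rivet3, rivet4 below 0.068 m and angle between jar's own z axis and vertical below 0.1 rad and distance of jar from where it was at the start of the episode below 0.03 m and height (world z) of chute below 0.006 m and angle between chute's own z axis and vertical below 0.06 rad and linear speed of each of chute, jar below 0.02 m/s and contact force between the fingers and chute below 0.05 N and contact force between chute and jar below 0.05 N); the robot touches nothing.
It fails at once if the chute presses on the glass jar with more than 10 N (contact force between chute and jar above 10 N).
It fails at once if a rivet is spilled on the bench ((height (world z) of rivet0 below 0.03 m and horizontal distance between rivet0 and jar above 0.05 m and distance between rivet0 and chute above 0.08 m) or (height (world z) of rivet1 below 0.03 m and horizontal distance between rivet1 and jar above 0.05 m and distance between rivet1 and chute above 0.08 m) or (height (world z) of rivet2 below 0.03 m and horizontal distance between rivet2 and jar above 0.05 m and distance between rivet2 and chute above 0.08 m) or (height (world z) of rivet3 below 0.03 m and horizontal distance between rivet3 and jar above 0.05 m and distance between rivet3 and chute above 0.08 m) or (height (world z) of rivet4 below 0.03 m and horizontal distance between rivet4 and jar above 0.05 m and distance between rivet4 and chute above 0.08 m)).
It fails at once if the jar is tipped by more than 0.2 rad or shifted by more than 30 mm (angle between jar's own z axis and vertical above 0.2 rad or distance of jar from where it was at the start of the episode above 0.03 m).
It fails at once if a bystander (tin, punch, bowl, hammer, block, mallet) is moved by more than 20 mm (distance of any of tin, punch, cup, hammer, dolly, mallet from where it was at the start of the episode above 0.02 m).
It also fails if it takes over 72 s, if anything falls off the work surface, if the arm or the gripper's body presses on something with over 40 N, if the wrist force passes 120 N, or if a joint passes its speed limit or range.

ROBOT

A 6-joint arm with a two-finger parallel gripper is mounted at the origin on the work surface. World frame = base frame: x ahead of the robot, y to its left, z up, the work surface at z = 0. Lengths are in m, angles in rad, forces in N, time in s.
With the tool pointing down it reaches from about 0.375 to 0.9 m from the base axis. Payload 3.1 kg.
Tool frame: the origin (TCP) lies midway between the tips of the shut fingers; the grasp point (between the pads) lies robot.grip_depth behind it (robot.grip_depth is the distance from the TCP to the grasp point, in m); z points along the fingers, y is the line along which they close (so a half turn about z gives the same grasp; the last joint's range is limited). The gripper opens to 87 mm and grips with 3 to 60 N. Pads are 19 mm wide; open, the fingers measure 117 mm over their backs; the gripper's body (75 mm by 190 mm) begins 51 mm behind the grasp point.
Start: joints at [1.075, 0.527, 1.433, -0, 1.181, -0.178], TCP at [0.195, 0.594, 0.223] pointing down, gripper open.
Joint ranges: [-3.08, 3.08], [-0.75, 2.2], [0.22, 2.44], [-1.43, 4.57], [0, 2.65], [-2.85, 2.85]. Speed limits (rad/s): [2.79, 2.79, 3.14, 3.14, 3.14, 3.14].

INTERFACE

Orientations are given as a unit quaternion [x, y, z, w].
In Python, from rig import robot gives the robot as it stands.
- The arm moves only by the shell command python3 -m creep 'ROWS' [OPENING] [FORCE]. ROWS is a JSON list of rows, 1 to 20 of them, each of 4 numbers: dx, dy, dz in m, then a turn about the tool's z in rad; each row shifts and turns the commanded pose from where the row before left it, along the tool's axes as they then stand; what a row does not reach is not made up. A row lasts 1/12 s, in which the tool goes at most 0.0417 m and 0.125 rad, less where a joint would pass 70% of its speed; a pose out of reach is approached as far as the arm can. OPENING is the finger opening in m, set as the command begins (- or left out keeps the last). The fingers move at their own pace and stop on an object; FORCE is the grip in N (left out, the last holds). Time passes only in rows, so rows that do not move let the fingers close. It prints the time, the measured TCP pose, the force, the opening and the grip force at its end.
- robot.get_obs(): the state, without advancing time (a new reading comes with each control period).
- robot.camera(name): name is "scene" or "top" or "wrist"; returns a dict with "img" (420x560x3 uint8, red, green, blue), "fx", "fy", "cx", "cy" (pixels), "xyz" and "attitude" of the camera in the world. Camera axes: x right, y down, z forward; pixel columns grow to the right and rows downward; lengths in m; the calibration is good to about 2 mm. The wrist camera is an equidistant fisheye: a pixel r from the principal point sees the ray r / f radians off the axis. A picture is of the moment at which its call begins. There is no depth.
- robot.hand_in(): hands the job in; it is judged then, once.
The state is a dict: "time": time; "q": joint angles; "joint_velocities": joint speeds; "joint_torque": joint torques, N m; "position": TCP position; "tool_rot": TCP orientation; "ft_force": force on the tool from outside, world axes, zero at the start; "moment": the same for the moment, N m; "grip_width": finger opening in m; "grip_force": force on a finger pad.
Only numpy, scipy, OpenCV 4.12 (cv2) and the standard library are available. Lean on these libraries where they do the work, as an engineer would, in place of code of your own. Each camera call takes 0.05 s, during which the arm holds its last target. There are 200 camera calls.

## Working session

There is one attempt and no reset: what is moved stays moved. The work goes in short steps, Python scripts to look and compute and a shell command to move; the robot and the scene stay as the last step left them, time stands still between calls to the robot, and variables do not carry over. Pictures are saved under pics/ and viewed, at most 10 in all, crops included, and the job is handed in when it is done.

```bash
ls; mkdir -p pics
python3 - <<'E'
from rig import robot
import cv2,numpy as np
o=robot.get_obs()
for k in o: print(k,np.round(o[k],3))
print(robot.grip_depth)
for n in("scene","top"):
    c=robot.camera(n); cv2.imwrite(f"pics/{n}0.png",c["img"][:,:,::-1])
    print(n,{k:np.round(c[k],4) for k in c if k!="img"})
E
```

```text
pics
time 0.0
q [ 1.075  0.528  1.434 -0.     1.181 -0.179]
joint_velocities [-0.001 -0.001  0.002  0.    -0.001  0.001]
joint_torque [ -0.    -44.005 -17.659   0.063   0.058  -0.   ]
position [0.195 0.593 0.222]
tool_rot [ 0.158  0.987 -0.001 -0.   ]
ft_force [ 0.331 -0.312  0.186]
moment [ 0.011  0.002 -0.017]
grip_force 0.0
grip_width 0.087
0.0187
scene {'fx': np.float64(432.6404), 'fy': np.float64(432.6404), 'cx': np.float64(277.1647), 'cy': np.float64(206.2305), 'xyz': array([ 1.2339, -0.2395,  1.0726]), 'attitude': array([ 0.794 ,  0.5102, -0.1854, -0.2736])}
top {'fx': np.float64(409.4999), 'fy': np.float64(409.4999), 'cx': np.float64(273.9622), 'cy': np.float64(207.2732), 'xyz': array([0.4688, 0.0648, 1.109 ]), 'attitude': array([-0.7038,  0.7098, -0.019 ,  0.0193])}
```

View pics/top0.png

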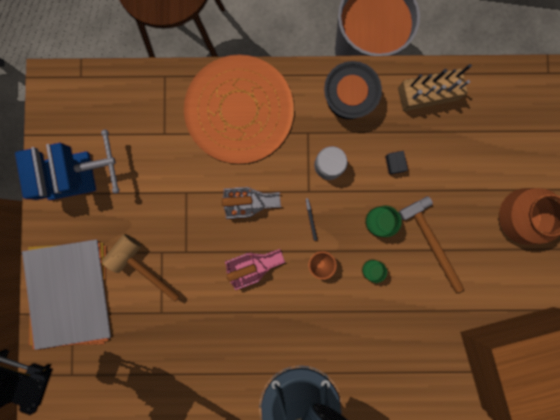

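View pics/scene0.png

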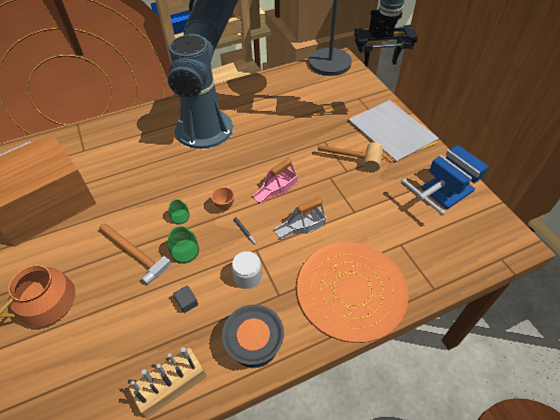

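Top view: steel chute at about (250,203), nose to the right. The pink look-alike is at (255,268). Large green jar at (383,222), small green jar at (374,271), closed white tin at (332,164). Next: localise these and check the interface documentation, since rows can't tilt the tool directly.

View pics/crop_top.png

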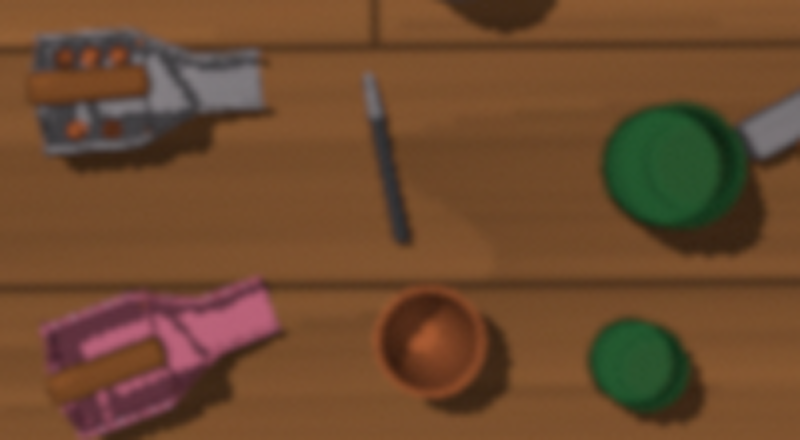

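View pics/crop_sc.png

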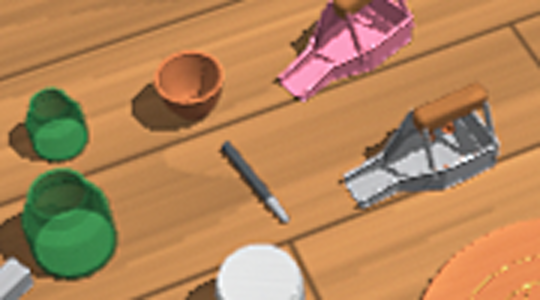

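Crop: the steel chute's handle runs from (222,201) to (252,200) in the top picture, with the nose end at (281,200). The jar mouth centre is about (386.5,221.8). Candidates: steel chute (250,203) against pink (255,268); big jar (383,222, about 84 mm) against small jar (374,271, about 60 mm) and tin (332,164). I choose the steel chute and the big jar.

Next I check the positions, and test in free space how poses out of reach behave, because the tool needs a tilt.

```bash
python3 - <<'E'
from rig import robot
from h import *
t=robot.camera("top");s=robot.camera("scene")
print("jar mouth z.09",onz(t,386.5,221.8,.09))
print("handle ends z.087",onz(t,222.5,201.5,.087),onz(t,252,200.5,.087), "nose z.01",onz(t,281,200.3,.005))
# scene crop: handle top ends approx
for a,b in(((222.5,201.5),(160+487/3,170+88/3)),((252,200.5),(160+417/3,170+110/3)),((386.5,221.8),(160+58/3,170+192/3)),((281,200.3),(160+357/3,170+195/3))): print(tri(t,a,s,b))
E
python3 -m creep '[[0,0,-0.04,0],[0,0,-0.04,0],[0,0,-0.04,0],[0,0,-0.04,0],[0,0,-0.04,0],[0,0,-0.04,0],[0,0,-0.04,0],[0,0,-0.04,0]]'
python3 -c "
from rig import robot
o=robot.get_obs();print(o['q'],o['position'],o['tool_rot'])"
```

```text
jar mouth z.09 [ 0.48543861 -0.21448208  0.09      ]
handle ends z.087 [0.53972671 0.19366562 0.087     ] [0.54160354 0.11985555 0.087     ] nose z.01 [0.5473183  0.04590281 0.005     ]
(array([0.54133806, 0.19749026, 0.086512  ]), np.float64(0.008078363389946622))
(array([0.54217689, 0.12197603, 0.09318381]), np.float64(0.005294460156759328))
(array([ 0.48512807, -0.21682271,  0.08545361]), np.float64(0.002250656875842068))
(array([0.54957031, 0.05087801, 0.00258107]), np.float64(0.010860542597191618))
time: 0.97
position: [0.1949, 0.5931, 0.5447]
tool_rot: [0.158, 0.987, 0.0, 0.0]
ft_force: [0.5, 0.9, -0.3]
grip_width: 0.0871
grip_force: 0.0
[ 1.07457196e+00  3.59967061e-01  8.64406785e-01  2.82112885e-05
  1.91692705e+00 -1.78505427e-01] [0.19489246 0.59312904 0.54472632] [1.58187410e-01 9.87409096e-01 1.42045709e-04 3.57650642e-05]
```

```bash
python3 -m creep '[[0,0,-0.04,0],[0,0,-0.04,0],[0,0,-0.04,0],[0,0,-0.04,0],[0,0,-0.04,0],[0,0,-0.04,0]]'
python3 -c "
from rig import robot
o=robot.get_obs();print(o['q'],o['position'],o['tool_rot'])"
python3 -m creep '[[0,0,-0.04,0],[0,0,-0.04,0],[0,0,-0.04,0],[0,0,-0.04,0],[0,0,-0.04,0],[0,0,-0.04,0]]'
python3 -c "
from rig import robot
o=robot.get_obs();print(o['q'],o['position'],o['tool_rot'])"
```

```text
time: 1.47
position: [0.187, 0.5671, 0.7382]
tool_rot: [0.158, 0.987, 0.007, -0.0]
ft_force: [1.1, 2.0, -1.0]
grip_width: 0.0868
grip_force: 0.0
[ 1.0629061   0.44143071  0.22370453  0.0074289   2.46429119 -0.18423384] [0.18697817 0.56709586 0.738183  ] [ 1.58248043e-01  9.87377950e-01  6.50600508e-03 -1.09865608e-04]
time: 1.97
position: [0.1522, 0.463, 0.8302]
tool_rot: [0.158, 0.986, 0.054, 0.009]
ft_force: [-0.5, 0.2, 0.4]
grip_width: 0.0871
grip_force: 0.0
[ 1.00643248  0.26854933  0.21877245  0.04736591  2.5475494  -0.2060255 ] [0.15216692 0.46303133 0.83016354] [0.15793069 0.9859342  0.0539933  0.00873877]
```

The tool tilts when it is pushed past its reach. I check whether that tilt persists after coming back.

```bash
python3 -m creep '[[0,0,-0.04,0],[0,0,-0.04,0],[0,0,-0.04,0],[0,0,-0.04,0],[0,0,-0.04,0],[0,0,-0.04,0]]' | head -3
python3 -c "
from rig import robot
o=robot.get_obs();print(o['q'])"
python3 -m creep '[[0,0,0.04,0],[0,0,0.04,0],[0,0,0.04,0],[0,0,0.04,0],[0,0,0.04,0],[0,0,0.04,0],[0,0,0.04,0],[0,0,0.04,0]]'|head -3
python3 -c "
from rig import robot
o=robot.get_obs();print(o['q'],o['position'],o['tool_rot'])"
```

```text
time: 2.47
position: [0.1186, 0.3613, 0.8913]
tool_rot: [0.157, 0.983, 0.094, 0.015]
[ 0.90276593  0.11416138  0.21865357  0.13127685  2.62608773 -0.23025409]
time: 3.13
position: [0.1369, 0.4181, 0.5852]
tool_rot: [0.158, 0.983, 0.094, 0.015]
[ 0.95945272 -0.07036541  1.29783648  0.05592498  1.73234453 -0.27939511] [0.13692863 0.41810594 0.58517248] [0.15757987 0.98295681 0.0935403  0.01465298]
```

Each row starts from the pose the last one reached, so a tilt gained at the reach limit persists. Plan:
- Give the tool a lean of about 15° in the chute's x-z plane, fingers towards the nose, so the pads stay flat on the handle.
- Then turn about the tool's z. That tips the chute from level to about 30° nose-down while it swings round the jar.

The lean has to be gained at azimuth about -96°, so I go there first.

```bash
cat >> h.py <<'E'
def st():
    from rig import robot
    o=robot.get_obs(); return o,np.array(o["position"]),R.from_quat(o["tool_rot"])
def show():
    o,p,r=st(); z=r.as_matrix()[:,2]; y=r.as_matrix()[:,1]
    print("t %.2f"%o["time"],"p",np.round(p,4),"lean deg",np.round(np.degrees(np.arcsin(z[:2])),2),"y az %.2f"%np.degrees(np.arctan2(y[1],y[0])),"yz %.3f"%y[2],"q",np.round(o["q"],2),"f",np.round(o["ft_force"],2))
def to(*t):
    o,p,r=st(); d=r.inv().apply(np.array(t)-p); print("tool delta",np.round(d,4),"len",np.linalg.norm(d))
E
python3 -c "
from h import *
show(); to(.45,0,.55)
o,p,r=st(); print(r.inv().apply(np.array([-.06,-.6,.6])-np.array([.45,0,.55])))"
```

```text
t 3.13 p [0.1369 0.4181 0.5852] lean deg [ 3.34 10.33] y az 71.78 yz 0.189 q [ 0.96 -0.07  1.3   0.06  1.73 -0.28] f [-0.69  1.27 -0.49]
tool delta [-0.4281 -0.3005 -0.0222] len 0.5235106122325027
[ 0.29696881 -0.70687108 -0.1863942 ]
```

```bash
python3 -m creep '[[-0.0306,-0.0215,-0.0016,0],[-0.0306,-0.0215,-0.0016,0],[-0.0306,-0.0215,-0.0016,0],[-0.0306,-0.0215,-0.0016,0],[-0.0306,-0.0215,-0.0016,0],[-0.0306,-0.0215,-0.0016,0],[-0.0306,-0.0215,-0.0016,0],[-0.0306,-0.0215,-0.0016,0],[-0.0306,-0.0215,-0.0016,0],[-0.0306,-0.0215,-0.0016,0],[-0.0306,-0.0215,-0.0016,0],[-0.0306,-0.0215,-0.0016,0],[-0.0306,-0.0215,-0.0016,0],[-0.0306,-0.0215,-0.0016,0]]' >/dev/null
python3 -m creep '[[0.0148,-0.0353,-0.0093,0],[0.0148,-0.0353,-0.0093,0],[0.0148,-0.0353,-0.0093,0],[0.0148,-0.0353,-0.0093,0],[0.0148,-0.0353,-0.0093,0],[0.0148,-0.0353,-0.0093,0],[0.0148,-0.0353,-0.0093,0],[0.0148,-0.0353,-0.0093,0],[0.0148,-0.0353,-0.0093,0],[0.0148,-0.0353,-0.0093,0],[0.0148,-0.0353,-0.0093,0],[0.0148,-0.0353,-0.0093,0],[0.0148,-0.0353,-0.0093,0],[0.0148,-0.0353,-0.0093,0],[0.0148,-0.0353,-0.0093,0],[0.0148,-0.0353,-0.0093,0],[0.0148,-0.0353,-0.0093,0],[0.0148,-0.0353,-0.0093,0],[0.0148,-0.0353,-0.0093,0],[0.0148,-0.0353,-0.0093,0]]' >/dev/null
python3 -m creep '[[0,0,0,0.125],[0,0,0,0.125],[0,0,0,0.125],[0,0,0,0.125],[0,0,0,0.125],[0,0,0,0.125],[0,0,0,0.125],[0,0,0,0.125],[0,0,0,0.125],[0,0,0,0.125]]' >/dev/null
python3 -c "
from h import *
show(); o,p,r=st(); print(r.inv().apply([-.1,-.9,0]))"
```

```text
t 6.80 p [ 0.0152 -0.6033  0.6095] lean deg [ 4.35 10.34] y az -7.20 yz 0.054 q [-1.75  0.45  0.58  0.06  2.3  -1.6 ] f [0.41 0.48 0.51]
[-0.88951004  0.01355389 -0.16908042]
```

```bash
python3 -m creep '[[-0.04,0,-0.0076,0],[-0.04,0,-0.0076,0],[-0.04,0,-0.0076,0],[-0.04,0,-0.0076,0],[-0.04,0,-0.0076,0],[-0.04,0,-0.0076,0],[-0.04,0,-0.0076,0]]' >/dev/null
python3 -c "
from h import *
show()"
python3 -m creep '[[-0.04,0,-0.0076,0],[-0.04,0,-0.0076,0],[-0.04,0,-0.0076,0],[-0.04,0,-0.0076,0],[-0.04,0,-0.0076,0],[-0.04,0,-0.0076,0],[-0.04,0,-0.0076,0]]' >/dev/null
python3 -c "
from h import *
show()"
```

```text
t 7.38 p [-0.0146 -0.7682  0.525 ] lean deg [4.53 5.58] y az -6.96 yz 0.067 q [-1.76  0.75  0.22  0.08  2.28 -1.59] f [ 0.04  1.25 -0.4 ]
t 7.97 p [-0.0397 -0.8597  0.4488] lean deg [ 4.41 -3.03] y az -7.00 yz 0.083 q [-1.78  0.85  0.22  0.1   2.04 -1.61] f [-0.45 -0.46  1.2 ]
```

```bash
python3 -c "
from h import *
o,p,r=st(); print(r.inv().apply([-.2,.06,.1]), r.inv().apply(.04*np.array([-.28,-.94,.2])))"
```

```text
[ 0.03013155 -0.19682944 -0.11811123] [-0.03901516 -0.00585185 -0.00683907]
```

```bash
python3 -m creep '[[0.005,-0.0328,-0.0197,0],[0.005,-0.0328,-0.0197,0],[0.005,-0.0328,-0.0197,0],[0.005,-0.0328,-0.0197,0],[0.005,-0.0328,-0.0197,0],[0.005,-0.0328,-0.0197,0]]' >/dev/null
python3 -c "
from h import *
show()"
python3 -m creep '[[-0.039,-0.006,-0.007,0],[-0.039,-0.006,-0.007,0],[-0.039,-0.006,-0.007,0],[-0.039,-0.006,-0.007,0],[-0.039,-0.006,-0.007,0],[-0.039,-0.006,-0.007,0],[-0.039,-0.006,-0.007,0],[-0.039,-0.006,-0.007,0]]' >/dev/null
python3 -c "
from h import *
show()"
```

```text
t 8.47 p [-0.2345 -0.7727  0.5332] lean deg [ 4.15 -4.28] y az -6.99 yz 0.081 q [-2.04  0.74  0.22  0.12  2.14 -1.85] f [-1.   -0.82  0.43]
t 9.13 p [-0.2561 -0.8624  0.4876] lean deg [  1.24 -14.62] y az -7.24 yz 0.055 q [-2.03  0.81  0.22  0.14  1.89 -1.84] f [-0.29  0.86  0.23]
```

```bash
python3 -c "
from h import *
o,p,r=st(); a=np.array([.35,-.6,.5]); print(r.inv().apply(a-p)/17, r.inv().apply(np.array([.55,.16,.28])-a)/20)"
```

```text
[ 0.0194684   0.03341295 -0.00382752] [0.040534   0.00451602 0.00126499]
```

```bash
python3 -m creep '[[0.0195,0.0334,-0.0038,0],[0.0195,0.0334,-0.0038,0],[0.0195,0.0334,-0.0038,0],[0.0195,0.0334,-0.0038,0],[0.0195,0.0334,-0.0038,0],[0.0195,0.0334,-0.0038,0],[0.0195,0.0334,-0.0038,0],[0.0195,0.0334,-0.0038,0],[0.0195,0.0334,-0.0038,0],[0.0195,0.0334,-0.0038,0],[0.0195,0.0334,-0.0038,0],[0.0195,0.0334,-0.0038,0],[0.0195,0.0334,-0.0038,0],[0.0195,0.0334,-0.0038,0],[0.0195,0.0334,-0.0038,0],[0.0195,0.0334,-0.0038,0],[0.0195,0.0334,-0.0038,0]]' >/dev/null
python3 -m creep '[[0.0405,0.0045,0.0013,0],[0.0405,0.0045,0.0013,0],[0.0405,0.0045,0.0013,0],[0.0405,0.0045,0.0013,0],[0.0405,0.0045,0.0013,0],[0.0405,0.0045,0.0013,0],[0.0405,0.0045,0.0013,0],[0.0405,0.0045,0.0013,0],[0.0405,0.0045,0.0013,0],[0.0405,0.0045,0.0013,0],[0.0405,0.0045,0.0013,0],[0.0405,0.0045,0.0013,0],[0.0405,0.0045,0.0013,0],[0.0405,0.0045,0.0013,0],[0.0405,0.0045,0.0013,0],[0.0405,0.0045,0.0013,0],[0.0405,0.0045,0.0013,0],[0.0405,0.0045,0.0013,0],[0,0,0,-0.085],[0,0,0,-0.085]]' >/dev/null
python3 - <<'E'
from h import *
from rig import robot
show()
c=robot.camera("wrist"); cv2.imwrite("pics/w1.png",c["img"][:,:,::-1])
np.save("w1.npy",c,allow_pickle=True); print({k:np.round(c[k],4) for k in c if k!="img"})
E
```

```text
t 12.22 p [0.5293 0.0868 0.3001] lean deg [  1.16 -14.65] y az 2.68 yz 0.009 q [ 0.1   0.35  1.54 -0.27  1.27  0.14] f [-0.55 -0.94  0.01]
{'fx': np.float64(325.1923), 'fy': np.float64(325.1923), 'cx': np.float64(279.264), 'cy': np.float64(208.7396), 'xyz': array([0.5239, 0.2006, 0.4374]), 'attitude': array([0.9639, 0.0214, 0.0105, 0.2652])}
```

View pics/w1.png

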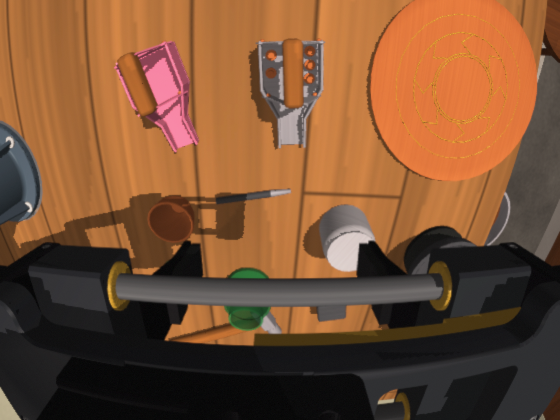

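```bash
cat >> h.py <<'E'
def wray(c,u,v):
    x,y=(u-c["cx"])/c["fx"],(v-c["cy"])/c["fy"]; t=np.hypot(x,y); s=np.sin(t)/max(t,1e-9)
    return R.from_quat(c["attitude"]).apply([x*s,y*s,np.cos(t)])
def wz(c,u,v,z):
    d=wray(c,u,v); p=np.array(c["xyz"]); return p+d*(z-p[2])/d[2]
E
python3 - <<'E'
from h import *
c=np.load("w1.npy",allow_pickle=True).item()
im=c["img"]; h=cv2.cvtColor(im,cv2.COLOR_RGB2HSV)
for n,(u,v,z) in dict(hr=(292.5,39,.087),hf=(293,106,.087),lip=(291.5,147,.003),lipL=(278,147,.014),lipR=(305.5,147,.014),bl=(259,41,.04),br=(323,40,.04)).items(): print(n,np.round(wz(c,u,v,z),4))
# handle mask: compare to bench inside box
m=cv2.inRange(h,(0,150,40),(13,255,175)); z=np.zeros_like(m); z[34:112,280:306]=m[34:112,280:306]
cs,_=cv2.findContours(z,cv2.RETR_EXTERNAL,cv2.CHAIN_APPROX_NONE); q=max(cs,key=cv2.contourArea); r=cv2.minAreaRect(q); print(r,wz(c,*r[0],.085)); print(cv2.boundingRect(q))
g=cv2.inRange(h,(45,90,30),(85,255,255)); print(cv2.boundingRect(g[230:345,200:300]))
E
```

```text
hr [0.5408 0.1962 0.087 ]
hf [0.5455 0.1228 0.087 ]
lip [0.5523 0.0445 0.003 ]
lipL [0.533  0.0476 0.014 ]
lipR [0.5709 0.0495 0.014 ]
bl [0.5041 0.1914 0.04  ]
br [0.579  0.1971 0.04  ]
((293.9988708496094, 72.45836639404297), (69.22329711914062, 21.63054656982422), 88.40885925292969) [0.54452663 0.15980173 0.085     ]
(283, 38, 23, 70)
(25, 38, 45, 62)
```

The wrist picture shows the steel chute's handle from (293,39) to (293,106), with copper rivets visible beside it and the nose end at (291,147). The middle of the handle comes out at about (0.5425, 0.1575) with heading -86.2°, which agrees with the top view to 2–3 mm.

```bash
python3 -c "
from h import *
o,p,r=st(); r=r*R.from_rotvec([0,0,-.02]); z=r.as_matrix()[:,2]; t=np.array([.5425,.1575,.075])+.0187*z
print(t, r.inv().apply(t-.12*z-p))"
```

```text
[0.54288249 0.15276507 0.05691343] [0.1256494  0.01728858 0.09894783]
```

```bash
python3 -m creep '[[0,0,0,-0.02],[0.031,0.0043,0.0247,0],[0.031,0.0043,0.0247,0],[0.031,0.0043,0.0247,0],[0.0316,0.0044,0.0248,0],[0,0,0.03,0],[0,0,0.03,0],[0,0,0,0],[0,0,0,0]]' 0.087 >/dev/null
python3 - <<'E'
from h import *
from rig import robot
show(); to(.5429,.1528,.0569)
c=robot.camera("wrist"); cv2.imwrite("pics/w2.png",c["img"][:,:,::-1]); np.save("w2.npy",c,allow_pickle=True)
E
```

```text
t 13.02 p [0.5425 0.1643 0.1153] lean deg [  1.01 -14.71] y az 3.17 yz 0.004 q [ 0.23  0.63  1.62 -0.31  0.95  0.37] f [0.09 0.14 0.32]
tool delta [ 0.0037 -0.0005  0.0594] len 0.05950443471106268
```

View pics/w2.png

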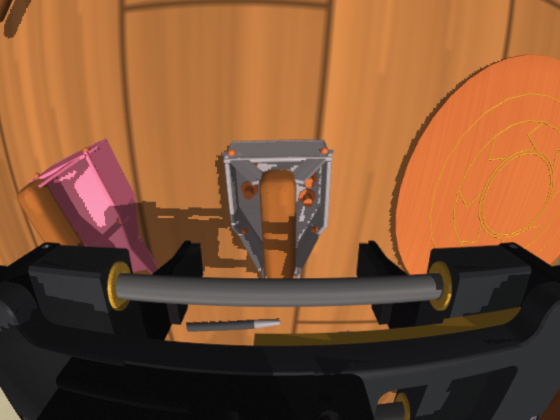

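The wrist picture shows the handle centred between the open fingers, with its rear end at (278,172). I go down and grip.

```bash
python3 -c "
from h import *
c=np.load('w2.npy',allow_pickle=True).item(); print(wz(c,278,172,.087),wz(c,279,270,.087),wz(c,228,145,.04),wz(c,331,143,.04))"
python3 -m creep '[[0.001,0,0.0148,0],[0.001,0,0.0148,0],[0.001,0,0.0149,0],[0.0007,-0.0005,0.0149,0],[0,0,0,0]]' >/dev/null
python3 -c "
from h import *
show()"
python3 -m creep '[[0,0,0,0],[0,0,0,0],[0,0,0,0],[0,0,0,0],[0,0,0,0],[0,0,0,0],[0,0,0,0],[0,0,0,0],[0,0,0,0],[0,0,0,0]]' 0.01 60
python3 -c "
from h import *
show()"
```

```text
[0.54084736 0.20343287 0.087     ] [0.54535368 0.13144237 0.087     ] [0.5062196  0.20120804 0.04      ] [0.57747071 0.20654317 0.04      ]
t 13.48 p [0.5442 0.1532 0.0582] lean deg [  1.22 -14.66] y az 3.21 yz 0.007 q [ 0.21  0.72  1.66 -0.35  0.82  0.41] f [-1.22 -0.49 -0.18]
time: 14.32
position: [0.5439, 0.1538, 0.0577]
tool_rot: [0.681, 0.721, -0.085, 0.095]
ft_force: [-0.6, -0.5, 0.2]
grip_width: 0.0285
grip_force: 0.0
t 14.32 p [0.5439 0.1538 0.0577] lean deg [  1.21 -14.66] y az 3.31 yz 0.007 q [ 0.22  0.72  1.66 -0.35  0.82  0.41] f [-0.59 -0.45  0.19]
```

```bash
python3 -m creep '[[0,0,0,0],[0,0,0,0],[0,0,0,0],[0,0,0,0],[0,0,0,0],[0,0,0,0]]' 0.01 60
python3 -c "
from h import *
show()
o,p,r=st(); print(r.inv().apply([0,0,.01]))"
```

```text
time: 14.82
position: [0.5435, 0.1537, 0.0576]
tool_rot: [0.681, 0.721, -0.086, 0.095]
ft_force: [-1.1, -0.7, -0.2]
grip_width: 0.0214
grip_force: 59.9
t 14.82 p [0.5435 0.1537 0.0576] lean deg [  1.17 -14.67] y az 3.30 yz 0.006 q [ 0.22  0.72  1.66 -0.35  0.82  0.41] f [-1.08 -0.72 -0.22]
[-2.53947812e-03  6.03535643e-05 -9.67199092e-03]
```

Gripped at 21.4 mm with 60 N. I save the grasp, lift straight up, and look closely at the jar.

```bash
python3 - <<'E'
from h import *
o,p,r=st(); y=r.as_matrix()[:,1]; a=np.arctan2(y[1],y[0])
Rc=R.from_euler('z',a-np.pi/2); G=p-.0187*r.as_matrix()[:,2]
hd=Rc.apply([1,0,0]); g=G+.0035*hd; g[2]=.075
oc=g-Rc.apply([-.005,0,.075]); oc[2]=0
np.savez("g.npz",rel=(r.inv()*Rc).as_quat(),tcp=Rc.inv().apply(p-oc),rc0=Rc.as_quat(),oc=oc)
print(oc,np.degrees(a)-90,Rc.inv().apply(p-oc))
E
python3 -m creep '[[-0.001,0,-0.004,0],[-0.003,0,-0.0116,0],[-0.003,0,-0.0116,0],[-0.003,0,-0.0116,0],[-0.003,0,-0.0116,0],[-0.003,0,-0.0116,0],[-0.003,0,-0.0116,0],[-0.003,0,-0.0116,0],[-0.003,0,-0.0116,0],[-0.003,0,-0.0116,0],[-0.003,0,-0.0116,0],[-0.003,0,-0.0116,0],[-0.002,0,-0.008,0]]'
python3 - <<'E'
from h import *
from rig import robot
show()
t=robot.camera("top");s=robot.camera("scene"); np.save("ts.npy",[t,s],allow_pickle=True)
a=cv2.resize(t["img"][200:245,355:415],None,fx=8,fy=8,interpolation=cv2.INTER_CUBIC)
b=cv2.resize(s["img"][220:270,155:215],None,fx=7,fy=7,interpolation=cv2.INTER_CUBIC)
w=s["img"][140:260,240:380]; w=cv2.resize(w,None,fx=2,fy=2)
im=np.zeros((600,800,3),np.uint8); im[:360,:480]=a; im[360:600,:280]=w; b=b[:350,:420]; b=cv2.resize(b,(312,260)); im[:260,488:800]=b
cv2.imwrite("pics/j.png",cv2.convertScaleAbs(im[:,:,::-1],alpha=1.5))
E
```

```text
[0.54364246 0.14999831 0.        ] -86.7035468299904 [-0.00375109  0.00010916  0.05761246]
time: 15.9
position: [0.5432, 0.1545, 0.2037]
tool_rot: [0.681, 0.721, -0.085, 0.096]
ft_force: [-0.1, -0.4, -2.7]
grip_width: 0.0219
grip_force: 59.9
t 15.90 p [0.5432 0.1545 0.2037] lean deg [  1.3  -14.64] y az 3.31 yz 0.008 q [ 0.22  0.51  1.57 -0.28  1.12  0.29] f [-0.13 -0.37 -2.7 ]
```

View pics/j.png

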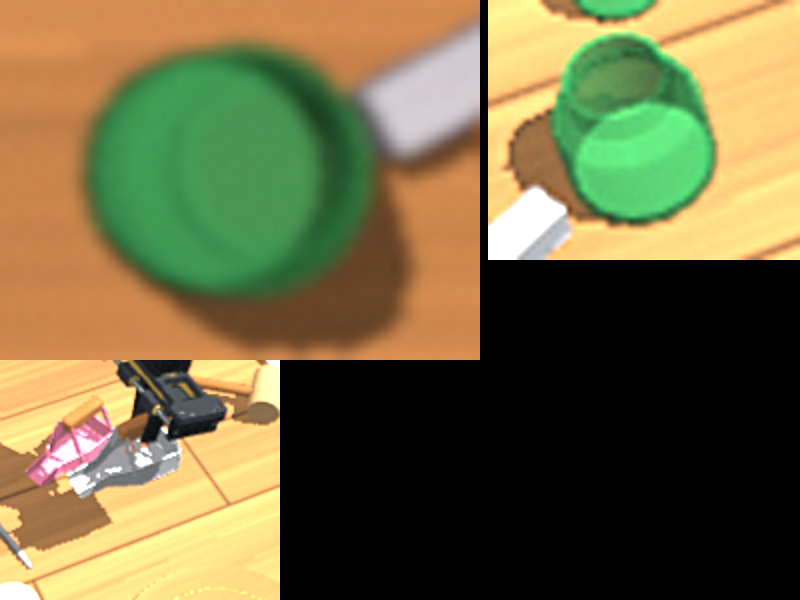

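The composite shows the chute hanging level in the gripper. The jar mouth sits at about (179.6,234.2) in the scene view. In the top view the body's outline spans columns 366–401.9 and rows 205.6–237.1.

Run:
```python
from h import *
t,s=np.load("ts.npy",allow_pickle=True)
print("scene mouth",onz(s,179.6,234.2,.09))
print("scene rim L/R",onz(s,155+(563-488)/5.2,220+75/5.2,.09),onz(s,155+(672-488)/5.2,220+75/5.2,.09),"top",onz(s,179.6,226.7,.09))
print("left z0",onz(t,366,221,0)[:2]-[0,.042],"left z60",onz(t,366,221,.06)[:2]-[0,.042])
print("right z60",onz(t,401.9,221,.06)[:2]+[0,.042],"right rim",onz(t,401.9,221,.09)[:2]+[0,.029])
print("rows z60",onz(t,383,205.6,.06)[:2]-[.042,0],onz(t,383,237.1,.06)[:2]+[.042,0])
print("mouth disc top z.09",onz(t,355+250/8,200+168/8,.09))
```

```text
scene mouth [ 0.48895144 -0.21745264  0.09      ]
scene rim L/R [ 0.47776    -0.24340656  0.09      ] [ 0.50230595 -0.19041152  0.09      ] top [ 0.46402692 -0.21020463  0.09      ]
left z0 [ 0.48954564 -0.22572002] left z60 [ 0.48842234 -0.21227643]
right z60 [ 0.48764054 -0.22016838] right rim [ 0.48710125 -0.22381862]
rows z60 [ 0.48554065 -0.21469648] [ 0.48894001 -0.21285079]
mouth disc top z.09 [ 0.4874323  -0.21390692  0.09      ]
```

```bash
cat > pl.py <<'E'
from h import *
g=np.load("g.npz"); rel=R.from_quat(g["rel"]); tc=g["tcp"]; R0=R.from_quat(g["rc0"])*rel.inv(); J=np.array([.488,-.218,.09])
# rim: inner/outer circles; nose underside x 62..104, |y|<=18
th=np.radians(np.arange(0,360,.25)); rim=np.concatenate([J+np.stack([q*np.cos(th),q*np.sin(th),0*th],1) for q in(.025,.027,.029)])
def plan(phi,dz=0.,adv=0.):
    """TCP position and tool rotation with the nose just touching (+dz), lip adv past mouth centre"""
    rt=R0*R.from_euler('z',phi,degrees=True); rc=rt*rel.inv(); M=rc.as_matrix()
    h=M[:2,0]/np.linalg.norm(M[:2,0]); lip=np.r_[J[:2]+adv*h,.09]; o=lip-rc.apply([.104,0,0])
    # drop along z: underside height above each rim point inside the footprint
    n=M[:,2]; zz=o[2]-((rim[:,:2]-o[:2])@n[:2])/n[2]          # plane height at rim xy
    q=rc.inv().apply(np.c_[rim[:,:2],zz]-o); ins=(q[:,0]>.062)&(q[:,0]<.104)&(abs(q[:,1])<.018)
    o[2]+=(rim[ins,2]-zz[ins]).max()+dz
    pitch=np.degrees(np.arcsin(-M[2,0])); roll=np.degrees(np.arcsin(M[2,1])); lipz=(o+rc.apply([.104,0,0]))[2]-.09
    return o+rc.apply(tc),rt,(pitch,roll,np.degrees(np.arccos(n[2])),lipz)
def rows(a,b,n,adv=0.,da=0.,db=0.):
    f=np.linspace(a,b,n+1); print("pitch roll slope lipz",np.round(plan(b,db,adv)[2],3))
    for i in range(n):
        p,r,_=plan(f[i],da+(db-da)*i/n,adv); q,_,_=plan(f[i+1],da+(db-da)*(i+1)/n,adv); d=r.inv().apply(q-p)
        print("[%.4f,%.4f,%.5f,%.4f],"%(*d,np.radians(f[i+1]-f[i])),end="")
    print()
def force(n=4):
    from rig import robot
    F=[]
    for _ in range(n): robot.camera("wrist"); F.append(robot.get_obs()["ft_force"])
    return np.mean(F,0),np.std(F,0)
E
python3 - <<'E'
from pl import *
o,p,r=st(); t=plan(0,.012)[0]; print(t,p,r.inv().apply(t-p)); a=t.copy(); a[2]=p[2]; d=r.inv().apply(a-p); print(d,d/12, r.inv().apply(t-a))
for f in(0,30,52,60,90,120,150,165): print(f,np.round(plan(f)[2],3),np.round(plan(f)[0],3))
E
```

```text
[ 0.48127226 -0.09603003  0.11560468] [0.54393906 0.15465722 0.20382755] [-0.21645751 -0.07798838  0.14703217]
[-0.23880412 -0.07705832  0.06169144] [-0.01990034 -0.00642153  0.00514095] [ 0.02234661 -0.00093006  0.08534072]
0 [-2.9423e+01  1.1000e-02  2.9423e+01  1.6000e-02] [ 0.481 -0.096  0.104]
30 [-2.7105e+01  7.2590e+00  2.8217e+01  1.6000e-02] [ 0.541 -0.108  0.107]
52 [-2.3113e+01  1.1419e+01  2.6082e+01  1.4000e-02] [ 0.577 -0.135  0.114]
60 [-2.1329e+01  1.2539e+01  2.5061e+01  1.4000e-02] [ 0.587 -0.148  0.117]
90 [-1.3897e+01  1.4365e+01  2.0201e+01  1.0000e-02] [ 0.606 -0.204  0.129]
120 [-6.7820e+00  1.2185e+01  1.3996e+01  7.0000e-03] [ 0.593 -0.263  0.14 ]
150 [-1.729e+00  6.656e+00  6.879e+00  3.000e-03] [ 0.552 -0.307  0.147]
165 [-3.980e-01  3.099e+00  3.124e+00  1.000e-03] [ 0.524 -0.32   0.148]
```

```bash
sed -i 's/rc=rt\*rel.inv()/rc=rt*rel/' pl.py
python3 - <<'E'
from pl import *
o,p,r=st(); t=plan(0,.010)[0]; a=t.copy(); a[2]=p[2]; d=r.inv().apply(a-p); print(t,d,d/12, r.inv().apply(t-a))
for f in(0,30,48,52,60,90,120,150,165): print(f,np.round(plan(f)[2],3),np.round(plan(f)[0],3))
E
```

```text
[ 0.48191305 -0.11042092  0.15761246] [-0.25273871 -0.07725101  0.06533814] [-0.02106156 -0.00643758  0.00544484] [ 0.01170615 -0.00048721  0.04470529]
0 [-0. -0.  0.  0.] [ 0.482 -0.11   0.148]
30 [2.053e+00 7.251e+00 7.539e+00 2.000e-03] [ 0.527 -0.12   0.153]
48 [4.9110e+00 1.0769e+01 1.1861e+01 2.0000e-03] [ 0.55  -0.136  0.157]
52 [5.6820e+00 1.1417e+01 1.2787e+01 2.0000e-03] [ 0.554 -0.14   0.159]
60 [7.3460e+00 1.2539e+01 1.4594e+01 2.0000e-03] [ 0.562 -0.15   0.161]
90 [14.564 14.377 20.695  0.   ] [ 0.576 -0.192  0.171]
120 [ 2.1931e+01  1.2208e+01  2.5417e+01 -3.0000e-03] [ 0.566 -0.236  0.18 ]
150 [ 2.7468e+01  6.6870e+00  2.8407e+01 -6.0000e-03] [ 0.535 -0.27   0.184]
165 [ 2.8972e+01  3.1320e+00  2.9174e+01 -8.0000e-03] [ 0.514 -0.279  0.184]
```

```bash
python3 -m creep '[[-0.0097,-0.003,0.0025,0],[-0.0097,-0.003,0.0025,0],[-0.0194,-0.0059,0.005,0],[-0.0194,-0.0059,0.005,0],[-0.0194,-0.0059,0.005,0],[-0.0194,-0.0059,0.005,0],[-0.0194,-0.0059,0.005,0],[-0.0194,-0.0059,0.005,0],[-0.0194,-0.0059,0.005,0],[-0.0194,-0.0059,0.005,0],[-0.0194,-0.0059,0.005,0],[-0.0194,-0.0059,0.005,0],[-0.0194,-0.0059,0.005,0],[-0.0097,-0.003,0.0025,0],[-0.0097,-0.003,0.0025,0],[0.003,0,0.0112,0],[0.003,0,0.0112,0],[0.003,0,0.0112,0],[0.0027,-0.0005,0.0111,0],[0,0,0,0]]' >/dev/null
python3 - <<'E'
from pl import *
from rig import robot
F=force(5); print("base",F); np.save("base.npy",F[0]); show(); o,p,r=st(); t=plan(0)[0]; print(t-p, r.inv().apply(t-p))
s=robot.camera("scene"); t=robot.camera("top")
a=cv2.resize(s["img"][160:280,140:300],None,fx=3.5,fy=3.5,interpolation=cv2.INTER_CUBIC)[:420,:560]
b=cv2.resize(t["img"][180:260,320:400],(240,240),interpolation=cv2.INTER_CUBIC)
im=np.zeros((420,800,3),np.uint8); im[:,:560]=a; im[:240,560:]=b; cv2.imwrite("pics/pre.png",im[:,:,::-1])
E
```

```text
base (array([ 0.14594066,  0.14004387, -3.01401114]), array([0.72028122, 0.38861887, 0.17869069]))
t 17.92 p [ 0.4815 -0.1102  0.157 ] lean deg [  1.3  -14.69] y az 3.33 yz 0.008 q [-0.3   0.45  1.88 -0.35  0.75 -0.11] f [-0.13 -0.05 -2.98]
[ 0.00039282 -0.00024234 -0.00940036] [0.00213611 0.00030108 0.00916113]
```

View pics/pre.png

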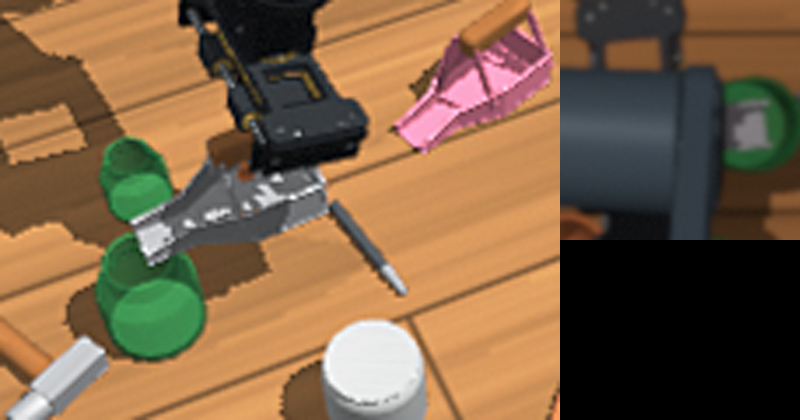

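Nose end hangs over the mouth, at about (150,250) in the crop, in line with the jar centre. Lowering slowly.

```bash
cat > f.py <<'E'
from pl import *
B=np.load("base.npy"); F,s=force(4); d=F-B; o,p,r=st(); print("t %.2f z %.5f dF"%(o["time"],p[2]),np.round(d,2),"|%.2f|"%np.linalg.norm(d))
E
python3 -m creep '[[0.0005,0,0.0019,0],[0.0005,0,0.0019,0],[0.0005,0,0.0019,0],[0.0003,0,0.001,0],[0,0,0,0]]' |grep ft; python3 f.py
python3 -m creep '[[0.0001,0,0.0004,0],[0,0,0,0]]' |grep ft; python3 f.py
```

```text
ft_force: [0.1, -0.7, -2.2]
t 18.63 z 0.14940 dF [0.18 0.39 0.19] |0.47|
ft_force: [-0.9, 0.5, -2.7]
t 19.00 z 0.14901 dF [ 0.11 -0.14  0.5 ] |0.53|
```

```bash
python3 -m creep '[[0.0001,0,0.0004,0],[0,0,0,0]]' |grep ft; python3 -m creep '[[0.0001,0,0.0003,0],[0,0,0,0]]' |grep ft;  python3 f.py
```

```text
ft_force: [-1.4, 0.2, -3.0]
ft_force: [0.4, -0.5, -2.6]
t 19.53 z 0.14826 dF [-0.43 -0.25 -0.29] |0.58|
```

```bash
python3 -m creep '[[0.0001,0,0.0003,0],[0,0,0,0]]' |grep ft; python3 -m creep '[[0.0001,0,0.0003,0],[0,0,0,0]]' |grep ft;  python3 f.py
```

```text
ft_force: [-1.2, -0.2, -3.3]
ft_force: [0.0, -0.1, -2.8]
t 20.07 z 0.14765 dF [ 0.17 -0.2  -0.15] |0.30|
```

```bash
python3 -m creep '[[0.0001,0,0.0003,0],[0,0,0,0]]' |grep ft; python3 f.py
```

```text
ft_force: [-0.8, -0.4, -2.1]
t 20.43 z 0.14742 dF [-0.44 -0.28  1.18] |1.29|
```

```bash
python3 -m creep '[[0.0001,0,0.0003,0],[0,0,0,0]]' |grep ft; python3 f.py
```

```text
ft_force: [0.2, 1.1, 0.2]
t 20.80 z 0.14714 dF [-0.48  0.65  2.51] |2.63|
```

```bash
python3 -m creep '[[0.0001,0,0.0002,0],[0,0,0,0],[0,0,0,0]]' |grep ft; python3 f.py; python3 f.py
python3 -c "
from pl import *
show(); o,p,r=st(); print(plan(0)[0]-p)
for a,b in((0,12),(12,24),(24,38),(38,52)): rows(a,b,3)"
```

```text
ft_force: [-0.7, 1.7, 1.0]
t 21.25 z 0.14691 dF [-0.53  1.72  4.58] |4.92|
t 21.45 z 0.14686 dF [0.01 2.23 4.86] |5.34|
t 21.45 p [ 0.4811 -0.1099  0.1469] lean deg [  1.24 -14.66] y az 3.31 yz 0.007 q [-0.3   0.47  1.89 -0.36  0.72 -0.1 ] f [0.18 2.92 2.65]
[ 0.00076722 -0.00050012  0.00075053]
pitch roll slope lipz [3.770e-01 3.020e+00 3.043e+00 1.000e-03]
[-0.0003,0.0063,-0.00029,0.0698],[-0.0003,0.0063,-0.00027,0.0698],[-0.0003,0.0063,-0.00024,0.0698],
pitch roll slope lipz [1.353e+00 5.901e+00 6.055e+00 1.000e-03]
[-0.0003,0.0063,-0.00022,0.0698],[-0.0003,0.0063,-0.00020,0.0698],[-0.0003,0.0063,-0.00017,0.0698],
pitch roll slope lipz [3.191e+00 8.926e+00 9.488e+00 2.000e-03]
[-0.0004,0.0073,-0.00017,0.0814],[-0.0004,0.0073,-0.00012,0.0814],[-0.0004,0.0073,-0.00009,0.0814],
pitch roll slope lipz [5.6820e+00 1.1417e+01 1.2787e+01 2.0000e-03]
[-0.0003,0.0073,-0.00003,0.0814],[-0.0003,0.0073,-0.00001,0.0814],[-0.0003,0.0073,0.00005,0.0814],
```

Step 2's force was held at about 3–5 N for long enough. I now start the turn around the jar, lightening slightly.

```bash
python3 -m creep '[[-0.0004,0.0063,-0.0004,0.07],[-0.0003,0.0063,-0.0004,0.07],[-0.0003,0.0063,-0.0003,0.07],[0,0,0,0]]' |grep ft; python3 f.py
```

```text
ft_force: [-0.4, 0.9, -0.9]
t 21.98 z 0.14845 dF [ 0.32 -0.2   1.65] |1.69|
```

```bash
python3 -m creep '[[-0.0003,0.0063,-0.0001,0.07],[-0.0003,0.0063,-0.0001,0.07],[-0.0003,0.0063,-0.0001,0.07],[0,0,0,0]]' |grep ft; python3 f.py
python3 -c "
from pl import *
o,p,r=st(); print(plan(24)[0]-p)"
```

```text
ft_force: [0.8, -0.0, -1.4]
t 22.52 z 0.15048 dF [ 0.21 -0.95  2.1 ] |2.31|
[ 0.00096166 -0.00048241  0.0007963 ]
```

```bash
python3 -m creep '[[-0.0003,0.0073,-0.0001,0.0814],[-0.0003,0.0073,-0.0001,0.0814],[-0.0003,0.0073,0,0.0814],[0,0,0,0]]' |grep ft; python3 f.py
python3 -c "
from pl import *
o,p,r=st(); print(plan(38)[0]-p)"
```

```text
ft_force: [1.4, 1.1, -0.9]
t 23.05 z 0.15374 dF [ 0.67 -0.34  2.7 ] |2.80|
[ 0.00086495 -0.00067115  0.00092276]
```

```bash
python3 -m creep '[[-0.0003,0.0073,0,0.0814],[-0.0003,0.0073,0.0001,0.0814],[-0.0003,0.0073,0.0001,0.0814],[0,0,0,0]]' |grep ft; python3 f.py;python3 f.py
python3 -c "
from pl import *
o,p,r=st(); print(plan(52)[0]-p); M=(r*rel).as_matrix(); print('slope rad',np.arccos(M[2,2]))
for a,b in((52,64),(64,78),(78,92),(92,106),(106,120),(120,134),(134,148),(148,162)): rows(a,b,3)"
```

```text
ft_force: [0.3, -0.4, -0.3]
t 23.58 z 0.15752 dF [ 0.9  -1.    2.91] |3.20|
t 23.78 z 0.15752 dF [ 0.07 -0.92  2.6 ] |2.76|
[ 0.00078192 -0.00071361  0.0011648 ]
slope rad 0.22356424632535596
pitch roll slope lipz [8.2330e+00 1.3008e+01 1.5472e+01 2.0000e-03]
[-0.0002,0.0062,0.00005,0.0698],[-0.0002,0.0062,0.00010,0.0698],[-0.0002,0.0062,0.00013,0.0698],
pitch roll slope lipz [1.1552e+01 1.4119e+01 1.8398e+01 1.0000e-03]
[-0.0003,0.0072,0.00017,0.0814],[-0.0003,0.0072,0.00020,0.0814],[-0.0003,0.0072,0.00024,0.0814],
pitch roll slope lipz [15.072 14.357 21.057 -0.   ]
[-0.0003,0.0072,0.00027,0.0814],[-0.0003,0.0072,0.00031,0.0814],[-0.0003,0.0072,0.00034,0.0814],
pitch roll slope lipz [ 1.8599e+01  1.3704e+01  2.3410e+01 -1.0000e-03]
[-0.0003,0.0072,0.00037,0.0814],[-0.0004,0.0072,0.00044,0.0814],[-0.0004,0.0072,0.00042,0.0814],
pitch roll slope lipz [ 2.1931e+01  1.2208e+01  2.5417e+01 -3.0000e-03]
[-0.0004,0.0072,0.00044,0.0814],[-0.0004,0.0072,0.00046,0.0814],[-0.0004,0.0072,0.00048,0.0814],
pitch roll slope lipz [ 2.4863e+01  9.9690e+00  2.7045e+01 -4.0000e-03]
[-0.0004,0.0072,0.00054,0.0814],[-0.0004,0.0072,0.00051,0.0814],[-0.0004,0.0072,0.00056,0.0814],
pitch roll slope lipz [ 2.7195e+01  7.1310e+00  2.8267e+01 -6.0000e-03]
[-0.0004,0.0072,0.00057,0.0814],[-0.0004,0.0072,0.00057,0.0814],[-0.0005,0.0072,0.00061,0.0814],
pitch roll slope lipz [ 2.8753e+01  3.8680e+00  2.9061e+01 -8.0000e-03]
[-0.0005,0.0072,0.00055,0.0814],[-0.0005,0.0072,0.00059,0.0814],[-0.0005,0.0072,0.00057,0.0814],
```

```bash
python3 -m creep '[[0,0,0.00015,0],[0,0,0,0],[0,0,0,0],[0,0,0,0],[0,0,0,0],[0,0,0,0]]' |grep ft; python3 f.py
python3 -m creep '[[-0.0002,0.0062,0.0001,0.07],[-0.0002,0.0062,0.0001,0.07],[-0.0002,0.0062,0.0001,0.07],[0,0,0,0]]' |grep ft; python3 f.py
```

```text
ft_force: [0.2, -0.1, -0.4]
t 24.48 z 0.15739 dF [-0.22 -0.72  3.04] |3.14|
ft_force: [-0.4, 0.3, -0.6]
t 25.02 z 0.16111 dF [-0.44 -1.55  2.85] |3.28|
```

```bash
python3 -m creep '[[-0.0003,0.0072,0.0002,0.0814],[-0.0003,0.0072,0.0002,0.0814],[-0.0003,0.0072,0.0003,0.0814],[0,0,0,0]]' |grep ft; python3 f.py
python3 -m creep '[[-0.0003,0.0072,0.0003,0.0814],[-0.0003,0.0072,0.0003,0.0814],[-0.0003,0.0072,0.0004,0.0814],[0,0,0,0]]' |grep ft; python3 f.py
```

```text
ft_force: [-0.7, -0.4, -1.4]
t 25.55 z 0.16575 dF [-0.18 -1.94  3.07] |3.64|
ft_force: [-1.8, -0.8, -1.4]
t 26.08 z 0.16999 dF [-1.05 -1.36  2.48] |3.02|
```

```bash
python3 -m creep '[[-0.0003,0.0072,0.0004,0.0814],[-0.0004,0.0072,0.0005,0.0814],[-0.0004,0.0072,0.0005,0.0814],[0,0,0,0]]' |grep ft; python3 f.py
python3 -m creep '[[-0.0004,0.0072,0.0005,0.0814],[-0.0004,0.0072,0.0005,0.0814],[-0.0004,0.0072,0.0005,0.0814],[0,0,0,0]]' |grep ft; python3 f.py; python3 -c "
from pl import *
show()
o,p,r=st(); print(plan(120)[0]-p); M=(r*rel).as_matrix(); print('slope',np.degrees(np.arccos(M[2,2])))"
```

```text
ft_force: [-0.9, -0.3, -2.1]
t 26.62 z 0.17414 dF [-0.86 -1.6   1.86] |2.60|
ft_force: [-0.3, -0.4, -2.3]
t 27.15 z 0.17748 dF [-1.07 -0.75  0.86] |1.56|
t 27.15 p [ 0.5654 -0.2349  0.1775] lean deg [  1.21 -14.63] y az -117.50 yz 0.216 q [-0.47  0.54  1.6  -0.28  0.89  1.73] f [-1.01 -0.07 -2.13]
[ 0.00055376 -0.00122716  0.00206143]
slope 25.39400090903527
```

```bash
python3 -m creep '[[0,0,0.0003,0],[0,0,0,0]]' |grep ft; python3 f.py; python3 -m creep '[[-0.0004,0.0072,0.0006,0.0814],[-0.0004,0.0072,0.0006,0.0814],[-0.0004,0.0072,0.0006,0.0814],[0,0,0,0]]' |grep ft; python3 f.py
```

```text
ft_force: [-1.9, 0.1, -1.5]
t 27.52 z 0.17739 dF [-0.94 -0.14  1.7 ] |1.94|
ft_force: [-0.4, -0.7, -2.8]
t 28.05 z 0.17991 dF [-0.44 -0.37 -0.06] |0.58|
```

```bash
python3 -m creep '[[0,0,0.0004,0],[0,0,0,0]]' |grep ft; python3 f.py; python3 -m creep '[[0,0,0.0004,0],[0,0,0,0]]' |grep ft
python3 - <<'E'
import runpy; runpy.run_path("f.py")
from h import *
from rig import robot
t=robot.camera("top");s=robot.camera("scene"); np.save("ts2.npy",[t,s],allow_pickle=True)
a=cv2.resize(s["img"][180:280,130:250],None,fx=4,fy=4,interpolation=cv2.INTER_CUBIC)
b=cv2.resize(t["img"][170:250,340:420],(300,300),interpolation=cv2.INTER_CUBIC)
im=np.zeros((400,790,3),np.uint8); im[:,:480]=a; im[:300,485:785]=b; cv2.imwrite("pics/tip.png",cv2.convertScaleAbs(im[:,:,::-1],alpha=1.4))
E
```

```text
ft_force: [-0.6, -1.2, -0.6]
t 28.42 z 0.17963 dF [-0.48 -0.39  1.16] |1.32|
ft_force: [-1.3, 1.1, -1.3]
t 28.78 z 0.17917 dF [-0.34 -0.67  1.44] |1.62|
```

View pics/tip.png

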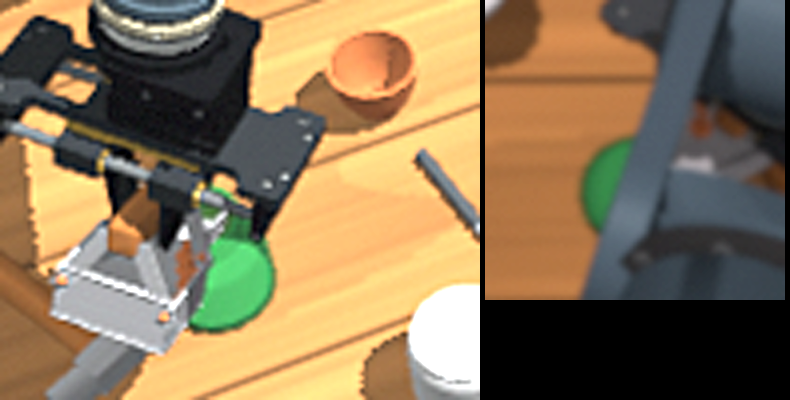

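The view shows the chute over the jar, nose in the mouth, with some rivets still lying along the lower side wall (185,260). I continue the turn with a bit more pressure.

```bash
python3 -m creep '[[0,0,0.0003,0],[0,0,0,0]]' |grep ft; python3 f.py; python3 -m creep '[[-0.0004,0.0072,0.0007,0.0814],[-0.0004,0.0072,0.0007,0.0814],[-0.0005,0.0072,0.0007,0.0814],[0,0,0,0]]' |grep ft; python3 f.py; python3 -c "
from pl import *
o,p,r=st(); t,_,_=plan(148); print(t-p)"
```

```text
ft_force: [-0.9, 0.0, -0.8]
t 29.25 z 0.17893 dF [-0.48 -0.01  1.81] |1.87|
ft_force: [-1.3, 0.2, -2.3]
t 29.78 z 0.17996 dF [-1.35 -0.44  0.68] |1.58|
[ 6.93280452e-04 -7.20373889e-05  3.80502974e-03]
```

Run:
```python
from h import *
from rig import robot
t,s=np.load("ts.npy",allow_pickle=True); 
for c in(s,robot.camera("scene")):
    h=cv2.cvtColor(c["img"],cv2.COLOR_RGB2HSV); g=cv2.inRange(h,(45,90,30),(85,255,255))[215:275,150:215]
    print("right/bottom",[np.where(g[r])[0].max()+150 for r in (20,25,30,35,40)],np.where(g.any(1))[0].max()+215,[np.where(g[:,k])[0].max()+215 for k in(30,35,40,45)])
c=robot.camera("top"); h=cv2.cvtColor(c["img"],cv2.COLOR_RGB2HSV)
for c in (t,c):
    g=cv2.inRange(cv2.cvtColor(c["img"],cv2.COLOR_RGB2HSV),(45,90,30),(85,255,255)); print([np.where(g[r,355:410])[0].min()+355 if g[r,355:410].any() else None for r in(212,216,220,224,228)])
```

```text
right/bottom [np.int64(194), np.int64(196), np.int64(197), np.int64(197), np.int64(196)] 262 [np.int64(261), np.int64(262), np.int64(260), np.int64(256)]
right/bottom [np.int64(194), np.int64(196), np.int64(197), np.int64(197), np.int64(196)] 262 [np.int64(261), np.int64(262), np.int64(260), np.int64(256)]
[np.int64(369), np.int64(367), np.int64(366), np.int64(367), np.int64(368)]
[np.int64(369), np.int64(367), np.int64(366), np.int64(367), np.int64(368)]
```

The jar has not moved at all. Pressing on in small steps.

```bash
python3 -m creep '[[0,0,0.0004,0],[0,0,0,0]]' |grep ft; python3 f.py; python3 -m creep '[[0,0,0.0003,0],[0,0,0,0]]' |grep ft; python3 f.py;  python3 -m creep '[[-0.0005,0.0072,0.0006,0.0814],[-0.0005,0.0072,0.0006,0.0814],[0,0,0,0]]' |grep ft; python3 f.py
```

```text
ft_force: [-1.3, 0.3, -0.7]
t 30.25 z 0.17979 dF [-1.45  0.1   2.43] |2.83|
ft_force: [-1.3, 0.8, -1.2]
t 30.62 z 0.17959 dF [-1.67  0.21  3.68] |4.04|
ft_force: [-1.0, 0.4, -1.0]
t 31.07 z 0.17955 dF [-1.93 -0.01  1.81] |2.65|
```

```bash
python3 -m creep '[[-0.0005,0.0072,0.0007,0.0814],[-0.0005,0.0072,0.0007,0.0814],[0,0,0.0002,0],[0,0,0,0]]' |grep ft; python3 f.py
python3 - <<'E'
from pl import *
from rig import robot
show(); o,p,r=st(); M=(r*rel).as_matrix(); print('slope',np.degrees(np.arccos(M[2,2])))
w=robot.camera("wrist");s=robot.camera("scene")
a=cv2.resize(w["img"][100:300,180:380],(480,480),interpolation=cv2.INTER_CUBIC)
b=cv2.resize(s["img"][190:270,140:220],(310,310),interpolation=cv2.INTER_CUBIC)
im=np.zeros((480,800,3),np.uint8); im[:,:480]=a; im[:310,485:795]=b; cv2.imwrite("pics/tip2.png",cv2.convertScaleAbs(im[:,:,::-1],alpha=1.5))
E
```

```text
ft_force: [-1.3, 0.9, 1.2]
t 31.60 z 0.17927 dF [-1.97  1.74  3.15] |4.10|
t 31.60 p [ 0.5111 -0.2802  0.1793] lean deg [  1.24 -14.67] y az -163.71 yz 0.052 q [-0.59  0.49  1.69 -0.28  0.82  2.44] f [-1.73  1.86  0.21]
slope 29.240980810773312
```

View pics/tip2.png

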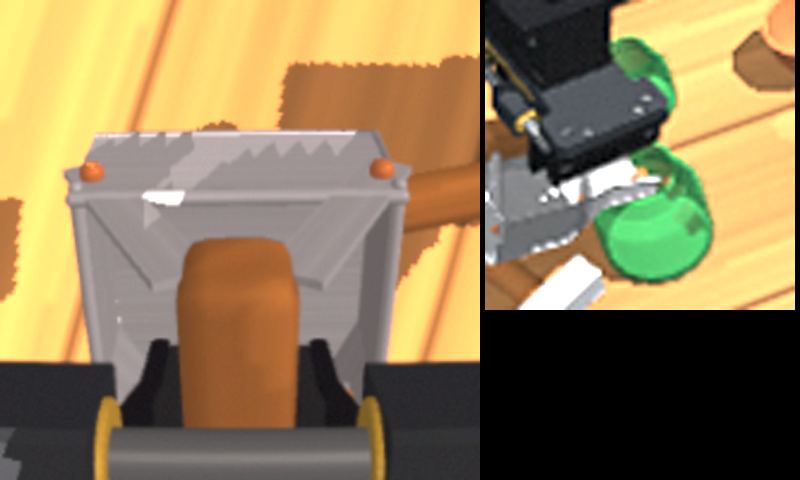

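The picture shows the rear of the pan empty; the two corner dots are the chute's own fasteners. Copper shows at the nose end, scene pixels (180,234) and (186,236), so rivets are still on their way out. I turn a bit more and watch those pixels.

```bash
cat > cu.py <<'E'
from h import *
from rig import robot
c=robot.camera("scene")["img"]; h=cv2.cvtColor(c,cv2.COLOR_RGB2HSV); m=cv2.inRange(h,(0,130,60),(14,255,255))[224:245,165:200]
cs,_=cv2.findContours(m,cv2.RETR_EXTERNAL,cv2.CHAIN_APPROX_NONE); print("copper",[(x+165,y+224,w,hh) for x,y,w,hh in map(cv2.boundingRect,cs)])
E
python3 cu.py; python3 -m creep '[[-0.0003,0.0036,0.0003,0.04],[-0.0003,0.0036,0.0003,0.04],[0,0,0,0],[0,0,0,0]]' |grep ft; python3 f.py; python3 cu.py;python3 -m creep '[[0,0,0,0],[0,0,0,0],[0,0,0,0],[0,0,0,0]]' |grep ft; python3 f.py; python3 cu.py
```

```text
copper [(184, 232, 3, 6), (184, 224, 16, 21)]
ft_force: [0.1, 2.1, 1.7]
t 32.28 z 0.17902 dF [-0.33  2.74  4.29] |5.09|
copper [(181, 224, 19, 21)]
ft_force: [0.6, 2.8, 2.0]
t 32.87 z 0.17894 dF [0.62 1.94 5.28] |5.66|
copper [(181, 224, 19, 21)]
```

```bash
python3 -m creep '[[0,0,-0.0002,0],[0,0,0,0]]' |grep ft; python3 f.py
cat > mp.py <<'E'
from h import *
from rig import robot
c=robot.camera("scene")["img"]; h=cv2.cvtColor(c,cv2.COLOR_RGB2HSV)
for v in range(224,246):
    print(v,"".join("g" if 35<H<90 and S>60 else "." if S<70 else ("C" if H<9 or H>170 else "c" if H<11 else "b") for H,S,V in h[v,160:202]))
E
python3 mp.py
```

```text
ft_force: [1.4, 2.2, 1.5]
t 33.28 z 0.17903 dF [1.55 2.08 5.52] |6.10|
224 ...............b....bbbbbbbbbbbbbbbbbbbbbb
225 ................bb.bgbbbbbbbbbbbbbbbbbbbbb
226 ........g.....b.bb.ggggbbbbbbbbbbbbbbbbbbb
227 ..........b.gbg.....ggggggbbbbbbbbbbbbbbbb
228 .b.bb.b..bbb........ggggggggbbbbbbbbbbbbbb
229 ........b.........ggggggggggbbbbbbbbbbbbbb
230 b.bbbb.b..........ggggggggggggbbbbbbbbbbbb
231 bb................gggggggggggggbbbbbbbbbbb
232 b..................ggggggggggggggbbbbbbbbb
233 ....................ggggggggggggggbbbbbbbb
234 ....................gggggggggggggggbbbbbbb
235 .........................ggggggggggbbbbbbb
236 ..........................ggggggggggbbbbbb
237 ........................ggggggggggggbbbbbb
238 ........................ggggggggggggbbbbbb
239 ...c....................ggggggggggggbbbbbb
240 ...b...................ggggggggggggggbbbbb
241 ...................ggggggggggggggggggbbbbb
242 .............ggggggggggggggggggggggggbbbbb
243 ..........gggggggggggggggggggggggggggbbbbb
244 ........ggggggggggggggggggggggggggggggbbbb
245 .......gggggggggggggggggggggggggggggggbbbb
```

No copper is left at the nose. I ease the pressure and hold.

```bash
python3 -m creep '[[0,0,-0.0003,0],[0,0,0,0],[0,0,0,0]]' |grep ft; python3 f.py; python3 -m creep '[[0,0,0,0],[0,0,0,0],[0,0,0,0],[0,0,0,0],[0,0,0,0],[0,0,0,0]]' |grep ft; python3 f.py
python3 - <<'E'
from h import *
from rig import robot
w=robot.camera("wrist"); h=cv2.cvtColor(w["img"],cv2.COLOR_RGB2HSV)[130:275,205:355]
m=cv2.inRange(h,(0,150,60),(9,255,255)); cs,_=cv2.findContours(m,cv2.RETR_EXTERNAL,cv2.CHAIN_APPROX_NONE)
print([(x+205,y+130,a,b) for x,y,a,b in map(cv2.boundingRect,cs) if a*b>8])
s=robot.camera("scene"); h=cv2.cvtColor(s["img"],cv2.COLOR_RGB2HSV)[240:264,166:200]
for r in h[::2]: print(" ".join("%2d"%x for x in r[::2,0]))
E
```

```text
ft_force: [2.0, 2.2, 0.9]
t 33.78 z 0.17920 dF [1.83 1.85 4.62] |5.30|
ft_force: [1.7, 1.5, -0.5]
t 34.48 z 0.17923 dF [1.74 1.82 4.21] |4.90|
[]
105 130 110 105 135 144 110 90 66 66 65 60 63 67 69 46 14
120 140 120 70 65 67 67 66 66 67 66 62 64 64 67 68 13
130 65 67 67 67 66 67 66 67 66 66 67 65 63 64 68 18
14 65 67 67 68 67 67 67 67 66 66 64 64 64 61 68 25
14 42 67 67 66 67 67 66 66 61 64 63 63 61 58 66 43
14 16 68 67 66 67 67 67 67 66 64 65 65 65 64 67 46
14 13 64 66 66 67 67 66 67 67 66 67 66 67 67 68 26
14 14 29 67 67 67 67 66 67 66 67 67 67 66 67 69 17
14 14 15 68 67 67 67 66 67 67 67 67 67 66 68 26 14
108 13 14 26 67 67 66 67 67 67 66 67 67 68 42 13 14
128 104 14 14 24 68 68 67 66 67 67 67 68 23 14 14 15
113 98 12 15 14 13 36 40 68 65 37 19 14 14 15 14 15
```

```bash
python3 -c "
from h import *
o,p,r=st(); print(r.inv().apply([0,0,.02]))"
python3 -m creep '[[0,0,-0.003,0],[0,0,-0.003,0],[0,0,0,0],[0,0,0,0],[0,0,0,0]]' |grep ft; python3 -c "
from pl import *
F=force(14);print(F, F[0]-np.load('base.npy')); show()"; python3 mp.py | sed -n 8,16p
```

```text
[ 0.00503892  0.00063539 -0.01934439]
ft_force: [0.7, -0.7, -2.7]
(array([-0.15310354, -0.06578703, -2.70945687]), array([0.47406405, 0.45202979, 0.49020046])) [-0.29904419 -0.2058309   0.30455428]
t 35.70 p [ 0.5035 -0.2802  0.1851] lean deg [  1.22 -14.66] y az -168.24 yz 0.032 q [-0.6   0.47  1.7  -0.27  0.82  2.51] f [-0.68 -0.02 -3.26]
231 ...................ggggggggggggbbbbbbbbbbb
232 ....................gggggggggggggbbbbbbbbb
233 ....................ggggggggggggggbbbbbbbb
234 .........................ggggggggggbbbbbbb
235 .........................ggggggggggbbbbbbb
236 ........................ggggggggggggbbbbbb
237 ........................ggggggggggggbbbbbb
238 ...c....................ggggggggggggbbbbbb
239 .......................gggggggggggggbbbbbb
```

Run:
```python
from h import *
from rig import robot
w=robot.camera("wrist")["img"]; cv2.imwrite("pics/w3.png",w[:,:,::-1])
old=cv2.imread("pics/tip2.png")[:480,:480,::-1]; old=cv2.resize(old,(200,200),interpolation=cv2.INTER_AREA)
def cl(im):
    h=cv2.cvtColor(im,cv2.COLOR_RGB2HSV); return h
a=cl(old); b=cl(w[100:300,180:380])
for n,h in(("old",a),("new",b)):
    print(n)
    for v in range(60,176,4): print("".join("." if S<70 else "k" if V<25 else ("C" if H<12 else "b") for H,S,V in h[v,24:176:2]))
```

```text
old
bbbbbbb.............................................................bbbbbbbb
bbbbbbC..............................................................bbbbbbb
bbbbbbCbCC........................................................CCCC..Cbbb
bb...CCCCC.......................................................CCCCCC...bb
bbb......................................................................bbb
bbb......................................................................Cbb
bb.......................................................................bbb
bbb.....................................................................Cbbb
bbbC....................................................................Cbbb
bbbb....................................................................bbbb
bbbb..........................CbbbbbbbbbbbbbbCC.........................bbbb
bbbb.......................Cbbbbbbbbbbbbbbbbbbbb........................bbbb
bbbbC......................bbbbbbbbbbbbbbbbbbbbbb......................Cbbbb
bbbbb.....................Cbbbbbbbbbbbbbbbbbbbbbb......................Cbbbb
bbbbb.............
[... 2673 characters left out ...]
Cbbbbbb
bbbbbbb..................CbbbbbbbbbbbbbbbbbbbbbbbbC..................Cbbbbbb
bbbbbbb..................CbbbbbbbbbbbbbbbbbbbbbbbbC..................bbbbbbb
bbbbbbb..................Cbbbbbbbbbbbbbbbbbbbbbbbbb..................bbbbbbb
.........................CbbbbbbbbbbbbbbbbbbbbbbbbC.........................
.........................CbbbbbbbbbbbbbbbbbbbbbbbbC.........................
..........................bbbbbbbbbbbbbbbbbbbbbbbbC.........................
...............C..........bbbbbbbbbbbbbbbbbbbbbbbbC.........CC..............
.........bbbb.............bbbbbbbbbbbbbbbbbbbbbbbbC............bbbbb........
........bbbbbb............bbbbbbbbbbbbbbbbbbbbbbbb............bbbbbb........
```

Comparing with the earlier picture, the only copper left in the pan is the symmetric fasteners, and the nose is empty. I lift clear and turn back to level.

```bash
python3 -m creep '[[0.0038,0.0005,-0.0145,0],[0.0038,0.0005,-0.0145,0],[0.0038,0.0005,-0.0145,0],[0.0038,0.0005,-0.0145,0],[0,0,0,-0.125],[0,0,0,-0.125],[0,0,0,-0.125],[0,0,0,-0.125],[0,0,0,-0.125],[0,0,0,-0.125],[0,0,0,-0.125],[0,0,0,-0.125]]' |grep ft
python3 -m creep '[[0,0,0,-0.125],[0,0,0,-0.125],[0,0,0,-0.125],[0,0,0,-0.125],[0,0,0,-0.125],[0,0,0,-0.125],[0,0,0,-0.125],[0,0,0,-0.125],[0,0,0,-0.125],[0,0,0,-0.125],[0,0,0,-0.125],[0,0,0,-0.125],[0,0,0,-0.125],[0,0,0,-0.125],[0,0,0,-0.125],[0,0,0,-0.119]]' |grep ft
python3 - <<'E'
from pl import *
show(); o,p,r=st(); a=np.array([.5435,.1537,p[2]]); d=r.inv().apply(a-p); print(d,d/13)
print(r.inv().apply([0,0,.0576+.012-p[2]]))
E
```

```text
ft_force: [-0.1, 0.2, -2.1]
ft_force: [-0.5, 0.2, -2.5]
t 38.13 p [ 0.5032 -0.2802  0.2449] lean deg [  1.2  -14.65] y az 3.91 yz 0.004 q [-0.6   0.39  1.64 -0.24  0.96 -0.54] f [-0.53  0.18 -2.48]
[ 0.41608709  0.06979043 -0.10886771] [ 0.0320067   0.00536849 -0.00837444]
[ 0.04448758 -0.0006662   0.16960228]
```

```bash
python3 -m creep '[[0.016,0.0027,-0.0042,0.01],[0.032,0.0054,-0.0084,0],[0.032,0.0054,-0.0084,0],[0.032,0.0054,-0.0084,0],[0.032,0.0054,-0.0084,0],[0.032,0.0054,-0.0084,0],[0.032,0.0054,-0.0084,0],[0.032,0.0054,-0.0084,0],[0.032,0.0054,-0.0084,0],[0.032,0.0054,-0.0084,0],[0.032,0.0054,-0.0084,0],[0.032,0.0054,-0.0084,0],[0.032,0.0054,-0.0084,0],[0.016,0.0027,-0.0042,0]]' |grep ft
python3 - <<'E'
from pl import *
from rig import robot
show(); o,p,r=st(); print(r.inv().apply([.5435-p[0],.1537-p[1],.0576+.012-p[2]]))
t=robot.camera("top"); np.save("t3.npy",t,allow_pickle=True)
h=cv2.cvtColor(t["img"],cv2.COLOR_RGB2HSV)
for v in range(204,240): print(v," ".join("%2d"%x for x in h[v,364:404:2,0]))
E
```

```text
ft_force: [0.4, -0.6, -2.6]
t 39.30 p [0.5512 0.157  0.2455] lean deg [  1.36 -14.5 ] y az 3.18 yz 0.010 q [ 0.22  0.47  1.5  -0.27  1.21  0.26] f [ 0.42 -0.55 -2.6 ]
[ 0.04140881 -0.00961168  0.17094144]
204 14 14 13 13 13 13 13 13 14 14 16 15 14 14 14 13 14 14 13 13
205 14 13 13 13 13 14 14 15 17 20 24 24 20 16 14 13 13 13 13 13
206 13 13 13 14 13 14 17 23 32 43 49 47 41 27 18 14 14 13 13 13
207 14 13 13 14 14 19 37 52 61 63 63 62 60 50 31 17 14 13 13 13
208 13 13 13 14 20 40 62 65 67 67 67 67 66 62 51 27 15 14 13 11
209 14 13 14 18 41 63 66 67 67 66 66 66 66 67 64 46 19 14 12  8
210 14 14 15 28 62 67 66 67 67 66 67 66 66 66 65 59 28 14  9 176
211 13 14 17 50 67 67 67 66 67 67 66 65 65 65 66 65 44 19  5 162
212 14 14 22 63 67 67 67 67 67 67 65 64 65 64 64 66 60 44  0 162
213 13 15 39 66 67 67 67 67 66 65 64 64 64 64 63 65 65 63 60 162
214 13 17 55 66 66 67 67 67 66 64 64 64 64 64 63 62 67 65 57 162
215 13 20 61 66 67 67 66 67 66 64 65 65 64 64 64 61 66 65 65 158
216 14 23 62 64 65 66 67 67 65 65 65 64 64 64 64 62 64 66 62 160
217 14 31 63 62 63 65 67 66 64 64 63 64 64 63 64 63 65 6
[... 715 characters left out ...]
 14 15 40 67 62 60 64 67 67 66 65 64 64 64 65 65 66 54 19 14
230 13 14 20 64 64 61 64 66 67 67 66 65 65 65 66 67 65 44 15 14
231 13 14 15 49 64 65 66 67 67 67 67 67 66 66 67 66 61 28 14 13
232 14 14 14 23 62 66 67 67 67 67 67 66 66 66 66 64 49 19 13 14
233 13 14 14 16 39 66 67 67 67 67 67 67 66 66 65 58 32 14 14 14
234 14 14 13 14 18 56 66 67 67 66 67 66 66 64 59 43 17 13 13 14
235 13 13 13 13 14 22 54 64 65 65 65 64 63 58 45 21 14 13 14 14
236 13 13 13 13 14 15 21 41 51 55 56 55 50 39 22 15 14 14 14 13
237 13 13 13 13 14 14 14 17 20 25 30 30 26 19 15 14 13 13 13 13
238 13 13 13 13 14 14 13 14 15 14 15 15 15 14 14 14 14 14 13 13
239 14 13 13 14 13 14 13 13 13 13 14 13 13 13 14 13 13 13 14 13
```

The hue map of the jar shows the rivets gathered on its +y floor side, around (370–381, 216–229). Jar outline is unchanged. Setting the chute down.

```bash
python3 -m creep '[[0.0026,-0.0006,0.0107,0],[0.0052,-0.0012,0.0214,0],[0.0052,-0.0012,0.0214,0],[0.0052,-0.0012,0.0214,0],[0.0052,-0.0012,0.0214,0],[0.0052,-0.0012,0.0214,0],[0.0052,-0.0012,0.0214,0],[0.0052,-0.0012,0.0214,0],[0.0026,-0.0006,0.0107,0],[0,0,0,0]]' |grep -E "ft|pos"
python3 -m creep '[[0.0005,0,0.0019,0],[0.0005,0,0.0019,0],[0.0005,0,0.0019,0],[0.0005,0,0.0019,0],[0,0,0,0]]' |grep -E "ft|pos"
```

```text
position: [0.5402, 0.1477, 0.0664]
ft_force: [-0.3, -0.7, -3.8]
position: [0.5431, 0.1494, 0.0621]
ft_force: [0.0, 1.0, -2.5]
```

```bash
python3 -m creep '[[0.0003,0,0.001,0],[0,0,0,0],[0,0,0,0]]' |grep -E "ft|pos";python3 -m creep '[[0.0003,0,0.001,0],[0,0,0,0],[0,0,0,0]]' |grep -E "ft|pos"
```

```text
position: [0.5428, 0.1494, 0.0607]
ft_force: [0.1, -0.1, -2.7]
position: [0.5427, 0.1494, 0.0594]
ft_force: [0.0, 0.2, -3.3]
```

```bash
python3 -m creep '[[0.0003,0,0.001,0],[0,0,0,0],[0,0,0,0]]' |grep -E "ft|pos";python3 -m creep '[[0.0001,0,0.0005,0],[0,0,0,0],[0,0,0,0]]' |grep -E "ft|pos"
```

```text
position: [0.5427, 0.1494, 0.0583]
ft_force: [-1.1, -0.2, -3.2]
position: [0.5428, 0.1494, 0.0579]
ft_force: [0.4, 1.4, -2.5]
```

```bash
python3 -m creep '[[0.0001,0,0.0005,0],[0,0,0,0],[0,0,0,0]]' |grep -E "ft|pos";python3 -m creep '[[0.0001,0,0.0004,0],[0,0,0,0],[0,0,0,0]]' |grep -E "ft|pos";python3 -m creep '[[0.0001,0,0.0004,0],[0,0,0,0],[0,0,0,0]]' |grep -E "ft|pos"
```

```text
position: [0.5429, 0.1494, 0.0577]
ft_force: [-0.4, 0.7, -0.4]
position: [0.543, 0.1494, 0.0576]
ft_force: [-1.0, 1.3, 4.2]
position: [0.543, 0.1494, 0.0576]
ft_force: [-1.4, 2.0, 8.2]
```

```bash
python3 -m creep '[[0,0,-0.0005,0],[0,0,0,0],[0,0,0,0],[0,0,0,0],[0,0,0,0],[0,0,0,0],[0,0,0,0],[0,0,0,0],[0,0,0,0],[0,0,0,0],[0,0,0,0],[0,0,0,0]]' 0.08 
python3 -m creep '[[0,0,-0.01,0],[0,0,-0.02,0],[0,0,-0.03,0],[0,0,-0.03,0],[0,0,-0.03,0],[0,0,-0.03,0],[0,0,-0.03,0],[0,0,0,0],[0,0,0,0]]'
python3 - <<'E'
from h import *
from rig import robot
c=robot.camera("wrist"); cv2.imwrite("pics/w4.png",c["img"][:,:,::-1])
h=cv2.cvtColor(c["img"],cv2.COLOR_RGB2HSV)
m=((h[...,1]<90)&(h[...,2]>60)).astype(np.uint8)
for v in range(20,260,6): print(v,"".join("." if S<80 else "C" if H<11 else "g" if 40<H<90 else "b" for H,S,V in h[v,200:370:3]))
E
```

```text
time: 43.35
position: [0.5428, 0.1495, 0.0571]
tool_rot: [0.683, 0.719, -0.085, 0.096]
ft_force: [-0.2, 0.8, -0.5]
grip_width: 0.0798
grip_force: 0.0
time: 44.1
position: [0.5399, 0.196, 0.2339]
tool_rot: [0.683, 0.719, -0.083, 0.097]
ft_force: [0.3, -0.5, -0.9]
grip_width: 0.0799
grip_force: 0.0
20 bbbbbbbbbbbbbbbbbbbbbbbbbbbbbbbbbbbbbbbbbbbbbbbbbbbbbbbbb
26 bbbbbbbbbbbbbbbbbbbbbbbbbbbbbbbbbbbbbbbbbbbbbbbbbbbbbbbbb
32 bbbbbbbbbbbbbbbbbbbbbbbbbbbbbbbbbbbbbbbbbbbbbbbbbbbbbbbbb
38 bbbbbbbbbbbbbbbbbbbbbbbbbbbbbbbbbbbbbbbbbbbbbbbbbbbbbbbbb
44 bbbbbbbbbbbbbbbbbbbbbbbbbbbbbbbbbbbbbbbbbbbbbbbbbbbbbbbbb
50 bbbbbbbbbbbbbbbbbbbbbbbbbbbbbbbbbbbbbbbbbbbbbbbbbbbbbbbbb
56 bbbbbbbbbbbbbbbbbbbbbbbbbbbbbbbbbbbbbbbbbbbbbbbbbbbbbbbbb
62 bbbbbbbbbbbbbbbbbbbbbbbbbbbbbbbbbbbbbbbbbbbbbbbbbbbbbbbbb
68 bbbbbbbbbbbbbbbbbbbbbbbbbbbbbbbbbbbbbbbbbbbbbbbbbbbbbbbbb
74 bbbbbbbbbbbbbbbbbbbbbbbbbbbbbbbbbbbbbbbbbbbbbbbbbbbbbbbbb
80 bbbbbbbbbbbbbbbbbbbbbbbbbbbbbbbbbbbbbbbbbbbbbbbbbbbbbbbbb
86 bbbbbbbbbbbbbbbbbbbbbbbbbbbbbbbbbbbbbbbbbbbbbbbbbbbbbbbbb
92 bbbbbbbbbbbbbbbbbbbbbbbbbbbbbbbbbbbbbbbbbbbbbbbbbbbbbbbbb
98 bbbbbb
[... 963 characters left out ...]
bbbbbbbbbbbbbbbbbb
194 bbbbbbbbbbbbbbb........bbbbbbb.......bbbbbbbbbbbbbbbbbbbC
200 bbbbbbbbbbbbbbbb.CC....bbbbbbb....C.bbbbbbbbbbbbbbbbbbbbb
206 bbbbbbbbbbbbbbbbbb.....bbbbbbb.....bbbbbbbbbbbbbbbbbbbbbb
212 bbbbbbbbbbbbbbbbbbb....bbbbbbb...bbbbbbbbbbbbbbbbbbbbbbbb
218 bbbbbbbbbbbbbbbbbbbbb..bbbbbbb..bbbbbbbbbbbbbbbbbbbbbbbbb
224 bbbbbbbbbbbbbbbbbbbbb...bbbbbC.bbbbbbbbbbbbbbbbbbbbbbbbbb
230 bbbbbbbbbbbbbbbbbbbbbb.........bbbbbbbbbbbbbbbbbbbbbbbbbb
236 bbbbbbbbbbbbbbbbbbbbbb.........bbbbbbbbbbbbbbbbbbbbbbbbbb
242 bbbbbbbbbbbbbbbbbbbbbb.bbbbbbb.bbbbbbbbbbbbbbbbbbbbbbbb.b
248 ..bbbbbbbbbbbbbbbbbbbbbbbbbbbbbbbbbbbbbbbbbbbbbbbbbb.....
254 ..bbbbbbbbbbbbbbbbbbbbbbbbbbbbbbbbbbbbbbbbbbbbbbbbb......
```

The chute stands flat, empty and released; the only copper left on it is its four fasteners. Handing in.

```bash
python3 -c "
from rig import robot
print(robot.hand_in())"
```

```text
the job is handed in; nothing more can be done
None
```

The job is handed in at about 44 s: by the camera images the rivets are in the jar, the jar stands where it was, and the empty chute is flat on the bench and released, but part-way round the swing the measured rim force fell below 2 N for about 3 s (briefly near zero), and the hand-in returned no verdict.

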